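# Put the spice jar back in its rack and snap its cap on

### The arm

A 6-joint arm with a two-finger parallel gripper is mounted at the origin on the work surface. World frame = base frame: x ahead of the robot, y to its left, z up, the work surface at z = 0. Lengths are in mm, angles in rad, forces in N, time in s.
With the tool pointing down it reaches from about 350 to 775 mm from the base axis. Payload 7.3 kg.
Tool frame: the origin (TCP) lies at the very end of the fingers, on their centre line; the grasp point (between the pads) lies 19 mm behind it; z points along the fingers, y is the line along which they close (so a half turn about z gives the same grasp; the last joint's range is limited). The gripper opens to 92 mm and grips with 3 to 60 N. Pads are 19 mm wide; open, the fingers measure 130 mm over their backs; the gripper's body (75 mm by 190 mm) begins 47 mm behind the grasp point.
Start: joints at [-1.261, 0.342, 1.524, -0, 1.275, -0.146], TCP at [231.12, -471.415, 191.141] pointing down, gripper open.
Joint ranges: [-2.53, 2.53], [-0.77, 2.02], [0.04, 2.7], [-1, 4.14], [0.28, 2.66], [-3.11, 3.11]. Speed limits (rad/s): [2.57, 2.57, 3.14, 3.14, 3.14, 3.14].

### API

Orientations are given as [roll, pitch, yaw] about the fixed x, y, z axes, in that order (R = Rz(yaw) Ry(pitch) Rx(roll)).
In Python, from plant import bot gives the robot as it stands.
- The arm moves only by the tool apply_moves, never from a script. Its argument "motion" is text: rows parted by semicolons, each of 4 numbers parted by spaces: the shift along the tool's x, y, z in m, then the turn about the tool's z in degrees. A call has 1 to 8 rows; each row shifts and turns the commanded pose from where the row before left it, along the tool's axes as they then stand; what a row does not reach is not made up. A row lasts 1/8 s, in which the tool goes at most 62.5 mm and 10.7 degrees, less where a joint would pass 70% of its speed; a pose out of reach is approached as far as the arm can. A call with a gripper value outside its range is refused whole. "fingers" is the opening, from -1 (shut) to 1 (fully open), set as the call begins (left out, the last holds). The fingers move at their own pace and stop on an object; the grip force is fixed at half the most. Time passes only in rows, so rows that do not move let the fingers close. It gives the time, the measured TCP pose, the force, the opening and the grip force at its end, in the units of the state.
- bot.get_obs(): the state, without advancing time (a new reading comes with each control period).
- bot.capture(name): name is "scene" or "top" or "wrist"; returns a dict with "img" (384x512x3 uint8, blue, green, red), "range_z" (384x512 float32, mm along the optical axis (not along the pixel's ray), 0 where there is no reading), "fx", "fy", "cx", "cy" (pixels), "world_from_camera" (4x4, takes a point from camera to world coordinates); the wrist camera has in their place "mount" (4x4, takes a point from camera to tool coordinates, whose origin is the TCP and whose axes are the flange's). Camera axes: x right, y down, z forward; pixel columns grow to the right and rows downward; lengths in mm; the calibration is good to about 2 mm. A picture is of the moment at which its call begins: read the wrist's pose just before it.
- bot.close_job(): hands the job in; it is judged then, once.
Trained networks look in a picture, given as the dict that the camera call returned (one of the last four; its "shot" number tells which), for a name from the list of things; names that differ only in an ending like _2 or _b are one class to them, and where a whole thing is asked for, a point or a joint stands for the part that bears it (a point fixed in the world has none). Each returns a list of dicts, best first, with "p" (0 to 1); they miss things now and then, are a little off and sometimes report something else, mostly with a low value. They report only what shows in the picture. A call takes as long as a camera call. They do not tell look-alikes from the thing itself.
- bot.cut_out(picture, thing): "pixels" (384x512 bool, what is visible of it) and "point" ([column, row] in pixels, amid what is visible of it).
The state is a dict: "time": time; "joint_positions": joint angles; "dq": joint speeds; "tau": joint torques, N m; "tool_pos": TCP position; "tcp_rot": TCP orientation; "contact_force": force on the tool from outside, world axes, zero at the start; "moment": the same for the moment, N m; "grip_width": finger opening in mm; "finger_force": force on a finger pad.
Only numpy, scipy, OpenCV 4.12 (cv2) and the standard library are available. Lean on these libraries where they do the work, as an engineer would, in place of code of your own. Each camera call takes 0.05 s, during which the arm holds its last target. There are 200 camera calls.

### The job

Stand the open amber spice jar upright in the free ring of the wooden spice rack, right down on the rack's base board, then put its loose black snap cap on the neck and press it straight down until it clicks home. After the click do not let go or back off: keep pressing firmly down on the cap, and finish like that, with the fingers still on the cap and pushing. Leave the other jars, the ramekin and the pepper mill where they stand.

Things in the scene. Friction and masses are not known exactly. Their poses are not given: they have to be found in the camera images.
- jar: open, empty amber glass spice jar, upright on the counter at the start: round body 44 mm across up to 78 mm, shoulder to 86 mm, neck 29 mm across, 105 mm tall; 0.12 to 0.2 kg. Gripped at 60 to 70 mm up, the fingers stay above the rack when it stands in the ring. Origin: centre of its underside; z runs up its axis
- jar_mouth (a point): centre of the jar's open mouth, on its axis, 105 mm above its underside. The neck below it has a raised snap bead, 35 mm across, 8 mm below the rim
- cap: loose black plastic snap cap, ribbed, round, 47 mm across, 24 mm high, lying open side down on the counter; 40 g. Origin: centre of its open lower rim; z points up through its closed top. Goes on the jar at any turn, up to about 1.5 mm off centre. Held by its side wall with 40 N or more it can be carried and pressed home in one grip
- cap_home (a point): on the jar's axis, 84.5 mm above its underside, moving with the jar: where the cap's origin lies when fully home. Sprung lugs in the cap meet the neck bead 9 mm above home; the push needed grows to some 6 to 20 N by 4 or 5 mm above home (least if it tilts a little), then drops to nothing as the cap clicks over; after the last 4 mm it stops solidly on the jar's rim
- rack: wooden spice rack fixed to the counter, 88 mm (its x) by 232 mm (its y, the row). Base board top 12 mm up, end cheeks 46 mm high, ring board top 40 mm up, 10 mm thick, with three 48 mm round holes along y, 66 mm apart; the one at -y is free, the others hold capped jars. Fingers closing along its x clear the next jar. Origin: centre of its underside
- free_ring (a point): centre of the free hole at the ring board's top, 40 mm above the counter and 28 mm above the base board on which the jar must stand; 66 mm from the rack's centre towards its -y end
- spice_mid: capped jar of the same kind in the rack's middle ring, 109 mm tall, loose; leave alone. Origin: centre of its underside
- spice_end: capped jar of the same kind in the rack's +y ring, 109 mm tall, loose; leave alone. Origin: centre of its underside
- ramekin: small white ceramic cup, 72 mm across the rim and 42 mm high, loose on the counter; leave alone. Origin: centre of its underside
- pepper_mill: dark wooden pepper mill, 52 mm across and 154 mm tall, loose on the counter; leave alone. Origin: centre of its underside
Not all that is in view belongs to the job. Of the things that look like the cap, the smallest one is meant.

How it is judged:
By the outcome, as a careful person would: the job done as asked, in the order asked, and still so for the second after the job is handed in, while the arm keeps its last pose, push and grip.
It also fails if it takes over 69 s, if anything falls off the work surface, if the arm or the gripper's body presses on something with over 40 N, if the wrist force passes 120 N, or if a joint passes its speed limit or range.

## Working session

There is one attempt and no reset: what is moved stays moved. The work goes in short steps, Python scripts to look and compute and a tool call to move; the robot and the scene stay as the last step left them, time stands still between calls to the robot, and variables do not carry over. Pictures are saved under pics/ and viewed, at most 10 in all, crops included, and the job is handed in when it is done.

Besides the shell and the picture viewer there is one more tool, called after ">>>" by a JSON object that holds its "api" and its "payload", one argument or row to a line. apply_moves: Moves the arm, as the interface text tells. Its arguments: {"type":"object","properties":{"motion":{"type":"string"},"fingers":{"type":"number"}},"required":["motion"]}

```bash
mkdir -p pics; ls
cat > h.py <<'E'
import numpy as np, cv2
from plant import bot
from scipy.spatial.transform import Rotation as R
def cloud(p,mask,T):
    v,u=np.nonzero(mask&(p["range_z"]>0)); z=p["range_z"][v,u].astype(float)
    c=np.c_[(u-p["cx"])/p["fx"]*z,(v-p["cy"])/p["fy"]*z,z]
    return c@T[:3,:3].T+T[:3,3]
def toolT():
    o=bot.get_obs(); T=np.eye(4); T[:3,:3]=R.from_euler('xyz',o["tcp_rot"]).as_matrix(); T[:3,3]=o["tool_pos"]; return T
E
python3 - <<'E'
from h import *
np.set_printoptions(precision=1,suppress=True)
o=bot.get_obs(); print(o)
ims=[]
for n in ["scene","top"]:
    p=bot.capture(n); T=p["world_from_camera"]; im=p["img"].copy(); print(n,T[:3,3])
    for t in ["jar","cap","rack","spice_mid","ramekin","pepper_mill"]:
        for d in bot.cut_out(p,t)[:4]:
            c=cloud(p,d["pixels"],T); 
            if len(c)<5: continue
            top=c[c[:,2]>np.percentile(c[:,2],95)-4]
            print(t,round(d["p"],2),np.array(d["point"]),len(c),"lo",np.percentile(c,2,0),"hi",np.percentile(c,98,0),"topc",top.mean(0))
            cv2.putText(im,t[:6],tuple(int(x) for x in d["point"]),0,.35,(0,0,255),1)
    ims.append(im)
    np.save(n+"_z.npy",p["range_z"])
    cv2.imwrite(f"pics/{n}.png",im)
cv2.imwrite("pics/both.png",cv2.resize(np.hstack(ims),(800,300)))
E
```

```text
pics
{'time': 0.0, 'joint_positions': array([-1.3,  0.3,  1.5, -0. ,  1.3, -0.1]), 'dq': array([ 0., -0., -0., -0.,  0., -0.]), 'tau': array([ -0. , -43.1, -24.4,   0.1,   0.1,  -0. ]), 'tool_pos': array([ 231. , -471. ,  190.5]), 'tcp_rot': array([-3.1, -0. ,  0.5]), 'contact_force': array([ 0.4, -0.4, -0.2]), 'moment': array([-0., -0.,  0.]), 'finger_force': 0.0, 'grip_width': 91.92023009047075}
scene [1709.5 -281.1  879.9]
jar 0.73 [206.9 235.9] 556 lo [ 632.  -127.2    1.2] hi [672.  -85.5 103. ] topc [ 650.3 -106.8  101.6]
cap 0.85 [231.8 197.8] 350 lo [392.3 -19.7   0.6] hi [454.9  40.4  36.8] topc [423.8  10.9  33.7]
cap 0.73 [206.1 215. ] 155 lo [470.4 -99.3   2.8] hi [513.  -56.4  26.1] topc [491.8 -78.2  23.4]
cap 0.56 [173.6 220.3] 402 lo [ 471.9 -219.     1.8] hi [ 531.2 -159.3   36.7] topc [ 499.3 -189.7   33.8]
rack 0.96 [277.8 218.5] 1738 lo [526.2  21.4  -1.5] hi [633.  254.4  45.1] topc [580.3 118.6  41.4]
rack 0.35 [209.4 241.2] 585 lo [ 542.8 -126.8   -2. ] hi [672. -68. 103.] topc [ 650.1 -106.9  101.5]
spice_mid 0.73 [282.7 199.8] 444 lo [549.3 116.9  37.2] hi [5
[... 732 characters left out ...]
o [462.6 -98.5  12.6] hi [504.7 -56.   27.8] topc [484.6 -77.1  24.5]
cap 0.56 [266.3 235.6] 524 lo [385.7 -18.2  13.4] hi [446.1  42.4  37.9] topc [416.   12.7  35.1]
rack 0.63 [230.8 181.9] 2019 lo [496.2  26.9   8.9] hi [616.3 248.5  47.6] topc [556.6 133.1  44.6]
spice_mid 0.88 [214.8 176.8] 374 lo [537.  116.5  28.2] hi [578.9 158.5 123.7] topc [559.1 138.6 120.8]
ramekin 0.94 [379.2 203.9] 626 lo [ 453.3 -326.2   -1.8] hi [ 518.9 -260.6   43.9] topc [ 485.7 -293.2   41.5]
pepper_mill 0.72 [310.7 150.8] 330 lo [ 622.5 -123.8    7.9] hi [663.  -85.3 106. ] topc [ 641.7 -106.5  103.2]
pepper_mill 0.58 [121.3 242.7] 618 lo [381.1 359.9   1.8] hi [427.3 401.4 150.7] topc [404.2 384.  144. ]
```

View pics/both.png

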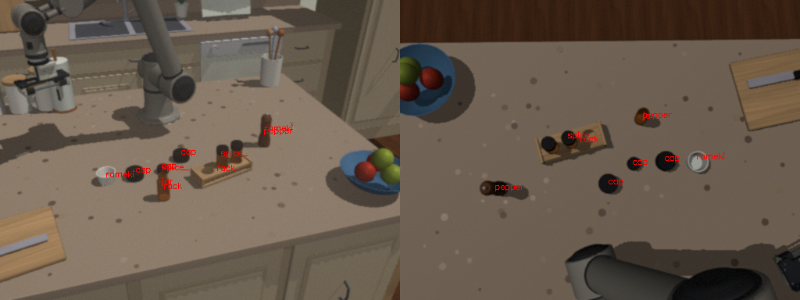

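View pics/top.png

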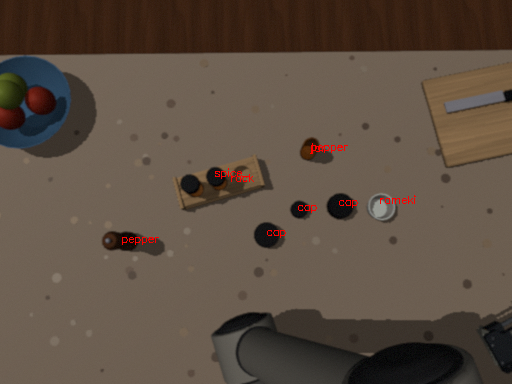

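The view shows the jar at top-camera pixel (312,149), the small cap at (299,209) and the rack with its free ring at (242,173). The rack is turned about 12°. I'll turn the tool to the placing yaw first, then look from close up.

>>> {"api": "apply_moves", "payload": {
  "motion": "0 0 -0.01 -9.3; 0 0 -0.01 -9.3; 0 0 -0.01 -9.3; 0 0 -0.01 -9.3; 0 0 -0.01 -9.3; 0 0 -0.01 -9.3; 0 0 -0.01 -9.3; 0 0 -0.01 -9.3",
  "fingers": 1
}}

```text
time: 1.7
tool_pos: [231.1, -471.4, 271.5]
tcp_rot: [3.142, 0.0, 1.76]
contact_force: [0.8, 0.1, 0.1]
grip_width: 92.2
finger_force: 0.0
```

```bash
cat >> h.py <<'E'
def go(x,y,z):
    T=toolT(); d=T[:3,:3].T@(np.array([x,y,z])-T[:3,3]); print("from",T[:3,3].round(1),"shift m",(d/1000).round(4),"yaw",np.arctan2(T[1,0],T[0,0]).round(4))
E
python3 - <<'E'
from h import *
np.set_printoptions(precision=3,suppress=True)
print(bot.get_obs()["joint_positions"],bot.capture("wrist")["mount"]); go(560,-30,330); print(toolT())
E
```

```text
[-1.261  0.292  1.374  0.     1.475 -1.45 ] [[   0.      -0.953   -0.304   83.491]
 [   1.       0.       0.       1.033]
 [  -0.      -0.304    0.953 -193.986]
 [   0.       0.       0.       1.   ]]
from [ 231.3 -472.   272.9] shift m [ 0.37   0.408 -0.058] yaw 1.766
[[  -0.194    0.981    0.001  231.272]
 [   0.981    0.194   -0.002 -471.961]
 [  -0.002    0.      -1.     272.864]
 [   0.       0.       0.       1.   ]]
```

>>> {"api": "apply_moves", "payload": {
  "motion": "0.057 0.053 -0.007 0; 0.057 0.053 -0.007 0; 0.057 0.053 -0.007 0; 0.057 0.053 -0.007 0; 0.057 0.053 -0.007 0; 0.057 0.053 -0.007 0; 0.057 0.053 -0.007 0; 0.057 0.053 -0.007 0"
}}

```text
time: 2.75
tool_pos: [498.8, -49.0, 316.1]
tcp_rot: [3.141, 0.0, 1.752]
contact_force: [0.3, 0.1, 0.3]
grip_width: 92.0
finger_force: 0.0
```

>>> {"api": "apply_moves", "payload": {
  "motion": "0 0 0 0; 0 0 0 0"
}}

```text
time: 3.0
tool_pos: [497.7, -51.0, 315.5]
tcp_rot: [-3.141, 0.0, 1.754]
contact_force: [-1.4, 0.2, -0.4]
grip_width: 91.8
finger_force: 0.0
```

Run:
```python
from h import *
np.set_printoptions(precision=1,suppress=True)
T=toolT(); p=bot.capture("wrist"); W=T@p["mount"]; im=p["img"].copy(); print(T[:3,3],p["fx"])
for t in ["jar","cap","rack","spice_mid","ramekin"]:
    for d in bot.cut_out(p,t)[:3]:
        c=cloud(p,d["pixels"],W)
        if len(c)<5: continue
        top=c[c[:,2]>np.percentile(c[:,2],95)-4]
        print(t,round(d["p"],2),np.array(d["point"]),len(c),"lo",np.percentile(c,2,0),"hi",np.percentile(c,98,0),"topc",top.mean(0), "mid",(np.percentile(top,1,0)+np.percentile(top,99,0))/2)
        cv2.putText(im,t[:6],tuple(int(x) for x in d["point"]),0,.35,(0,0,255),1)
np.savez("w1.npz",img=p["img"],rz=p["range_z"],W=W,k=[p["fx"],p["fy"],p["cx"],p["cy"]])
cv2.imwrite("pics/w1.png",im)
```

```text
[497.7 -51.  315.5] 288.38605879739316
jar 0.64 [334.2 202.9] 1020 lo [ 625.8 -121.9    8.2] hi [664.5 -84.1 106.1] topc [ 645.5 -103.5  104.2] mid [ 646.7 -104.7  104.5]
jar 0.17 [230.2 257.3] 388 lo [ 460.6 -300.2    4.7] hi [ 512.7 -257.7   44.2] topc [ 484.8 -257.6   52. ] mid [ 486.  -150.5  234. ]
cap 0.8 [213.3 101.9] 1527 lo [388.9 -16.1  22.6] hi [450.7  43.7  37.2] topc [419.2  14.   35.3] mid [419.3  13.4  35.3]
cap 0.72 [247.5 160.5] 629 lo [466.3 -97.8   1.3] hi [508.6 -54.2  26.4] topc [487.2 -76.4  24.6] mid [487.2 -76.7  24.5]
cap 0.56 [239.1 218.5] 1209 lo [ 463.4 -215.6    4.5] hi [ 525.  -154.    37.2] topc [ 494.5 -186.    35.5] mid [ 495.  -187.    35.5]
rack 0.85 [314.5  64.7] 5091 lo [516.   27.1  10.7] hi [621.5 169.   46.9] topc [583.8  58.4  45.3] mid [576.4  93.7  45.4]
spice_mid 0.68 [332.1  19.7] 1782 lo [540.4 116.9  32.4] hi [583.  154.9 122.6] topc [562.8 137.3 120.9] mid [562.5 136.6 120.9]
ramekin 0.8 [231.7 261.3] 391 lo [ 462.1 -298.5    4.2] hi [ 515.2 -257.9   44.1] topc [ 486.2 -263.3   42.3] mid [ 486.8 -266.6   42.2]
```

View pics/w1.png

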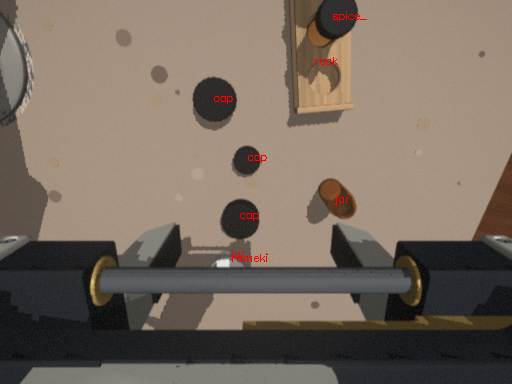

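The wrist view shows the jar at (335,197), the small cap at (247,160) and the free ring at (325,78).

```bash
cat >> h.py <<'E'
def ring(rz,k,W,img,sd=(590,69),dz=0):
    p=dict(range_z=rz,fx=k[0],fy=k[1],cx=k[2],cy=k[3]); m=np.ones(rz.shape,bool)
    c=cloud(p,m,W); c[:,2]-=dz
    g=c[(np.hypot(c[:,0]-sd[0],c[:,1]-sd[1])<75)]
    # orthographic height map, 0.5 mm cells over +-60
    b=g[(g[:,2]>34)&(g[:,2]<44)]
    print("n",len(b),"ringboard z",np.median(b[:,2]))
    return c,b
E
python3 - <<'E'
from h import *
np.set_printoptions(precision=2,suppress=True)
d=np.load("w1.npz"); k=d["k"]
c,b=ring(d["rz"],k,d["W"],d["img"])
print(np.histogram(c[(np.hypot(c[:,0]-590,c[:,1]-69)<20)][:,2],bins=np.arange(0,60,4)))
# near cheek edge & sides: rack points above 30
g=c[(c[:,2]>34)&(c[:,2]<52)&(c[:,0]>490)&(c[:,0]<640)&(c[:,1]>10)&(c[:,1]<120)]
r=cv2.minAreaRect(g[:,:2].astype(np.float32)); print(r, cv2.boxPoints(r))
# rectify image onto z=40 plane around ring
W=d["W"];Wi=np.linalg.inv(W)
s=4; xs=np.arange(540,640,1/s); ys=np.arange(20,120,1/s)
X,Y=np.meshgrid(xs,ys); P=np.stack([X,Y,0*X+40],-1)@Wi[:3,:3].T+Wi[:3,3]
u=(P[...,0]/P[...,2]*k[0]+k[2]).astype(np.float32); v=(P[...,1]/P[...,2]*k[1]+k[3]).astype(np.float32)
a=cv2.remap(d["img"],u,v,cv2.INTER_CUBIC); 
z=cv2.remap(d["rz"],u,v,cv2.INTER_NEAREST)
zz=(np.clip((z-P[...,2])*6+60,0,255)).astype(np.uint8)
cv2.imwrite("pics/ring1.png",np.hstack([a,cv2.cvtColor(zz,cv2.COLOR_GRAY2BGR)])); go(646,-104,150)
E
```

```text
n 2673 ringboard z 40.519120151913285
(array([  0,   0, 107, 322,   0,   0,   0,   5,  12,  59,  80,   0,   0,
         0]), array([ 0,  4,  8, 12, 16, 20, 24, 28, 32, 36, 40, 44, 48, 52, 56]))
((581.573974609375, 77.9355697631836), (87.4610366821289, 106.34001159667969), 13.201136589050293) [[526.86 119.71]
 [551.14  16.18]
 [636.29  36.16]
 [612.01 139.69]]
from [497.6 -52.  316. ] shift m [-0.08  0.14  0.17] yaw 1.752
```

View pics/ring1.png

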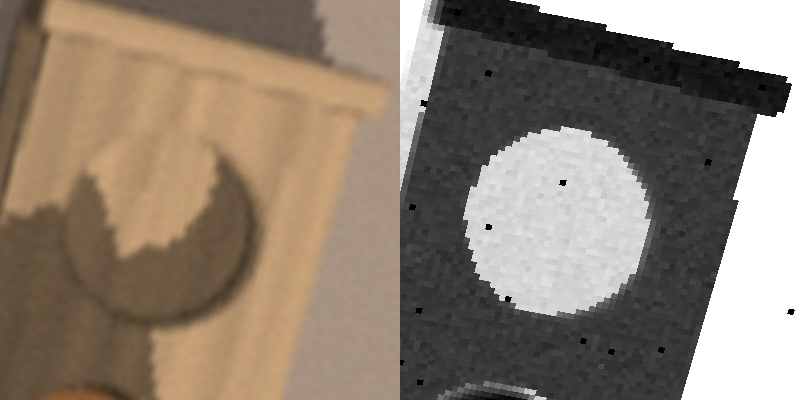

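The free ring is centred at (579.5, 75.4), and the rack yaw is about 0.23. Next I go to the jar.

>>> {"api": "apply_moves", "payload": {
  "motion": "-0.016 0.028 0.034 0; -0.016 0.028 0.034 0; -0.016 0.028 0.034 0; -0.016 0.028 0.034 0; -0.016 0.028 0.034 0; 0 0 0 -2.7; 0 0 0 0; 0 0 0 0"
}}

```text
time: 4.3
tool_pos: [650.3, -104.5, 146.8]
tcp_rot: [3.14, 0.001, 1.8]
contact_force: [0.3, 0.0, 0.6]
grip_width: 92.0
finger_force: 0.0
```

Run:
```python
from h import *
np.set_printoptions(precision=1,suppress=True)
T=toolT(); p=bot.capture("wrist"); W=T@p["mount"]
for d in bot.cut_out(p,"jar")[:2]:
    c=cloud(p,d["pixels"],W)
    top=c[(c[:,2]>96)&(c[:,2]<112)]
    print(round(d["p"],2),d["point"],len(top),np.percentile(top,2,0),np.percentile(top,98,0))
cv2.imwrite("pics/w2.png",p["img"]); go(646,-104,46)
```

```text
0.88 [247.0, 187.2] 686 [ 631.4 -118.5   97. ] [663.3 -88.9 106.6]
from [ 650.3 -104.2  147. ] shift m [ 0.  -0.   0.1] yaw 1.8007
```

View pics/w2.png

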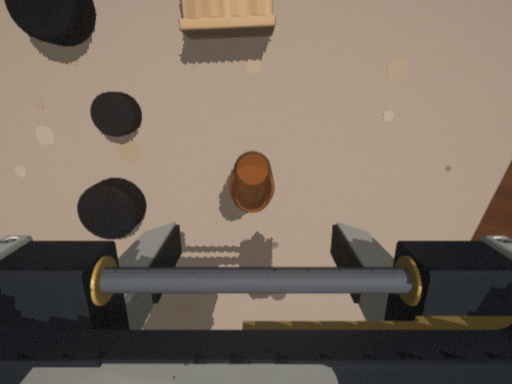

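The jar lies between the fingers, at (252,180). I'll descend to 46 mm and grip.

>>> {"api": "apply_moves", "payload": {
  "motion": "0 -0.003 0.02 0; 0 0 0.02 0; 0 0 0.02 0; 0 0 0.02 0; 0 0 0.015 0; 0 0 0.006 0; 0 0 0 0; 0 0 0 0"
}}

```text
time: 5.4
tool_pos: [647.9, -104.9, 45.8]
tcp_rot: [3.14, 0.001, 1.801]
contact_force: [1.1, 0.4, 0.5]
grip_width: 91.8
finger_force: 0.0
```

>>> {"api": "apply_moves", "payload": {
  "motion": "0 0 0 0; 0 0 0 0; 0 0 0 0; 0 0 0 0; 0 0 0 0; 0 0 0 0; 0 0 0 0; 0 0 0 0",
  "fingers": -1
}}

```text
time: 6.4
tool_pos: [647.4, -104.9, 45.3]
tcp_rot: [3.141, 0.0, 1.801]
contact_force: [-1.3, 0.1, 4.4]
grip_width: 35.0
finger_force: 23.5
```

The width of 35 mm is odd, since the jar body is 44 mm across. I'll look.

Run:
```python
from h import *
np.set_printoptions(precision=1,suppress=True)
o=bot.get_obs(); print(o["grip_width"],o["finger_force"],o["contact_force"])
T=toolT(); p=bot.capture("wrist"); cv2.imwrite("pics/w3.png",p["img"]); W=T@p["mount"]
for d in bot.cut_out(p,"jar")[:1]:
    c=cloud(p,d["pixels"],W); print(d["p"],np.percentile(c,2,0),np.percentile(c,98,0))
    for a in range(60,115,5):
        q=c[(c[:,2]>a)&(c[:,2]<=a+5)]
        if len(q)>5:print(a,len(q),np.percentile(q,2,0),np.percentile(q,98,0))
s=bot.capture("scene"); r=bot.cut_out(s,"jar"); print(r and (r[0]["p"],r[0]["point"]))
b=cv2.resize(s["img"][180:280,150:270],(614,512)); a=cv2.resize(p["img"],(683,512))
cv2.imwrite("pics/w3b.png",cv2.resize(np.hstack([a,b]),(800,316)))
```

```text
35.03601204587656 23.50682092705938 [-1.3  0.1  4.4]
0.85 [ 627.8 -123.9    6.1] [664.2 -83.3 106.1]
60 262 [ 627.6 -124.5   60.1] [663.2 -83.2  64.9]
65 294 [ 627.8 -124.3   65.1] [663.5 -83.2  70. ]
70 271 [ 627.9 -124.2   70.1] [663.5 -83.2  74.7]
75 330 [628.2 -99.8  75.1] [663.9 -83.1  80. ]
80 744 [ 630.  -104.9   80.1] [664.  -84.8  84.9]
85 429 [ 633.3 -117.    85.1] [662.4 -89.2  89.8]
90 172 [ 638.5 -116.8   90.1] [660.6 -90.4  94.9]
95 403 [ 631.9 -113.9   95.4] [665.4 -87.9 100. ]
100 662 [ 633.2 -111.2  100.1] [663.7 -89.1 104.9]
105 304 [ 635.6 -109.4  105.1] [662.  -91.2 106.8]
(0.88, [206.8, 240.8])
```

View pics/w3b.png

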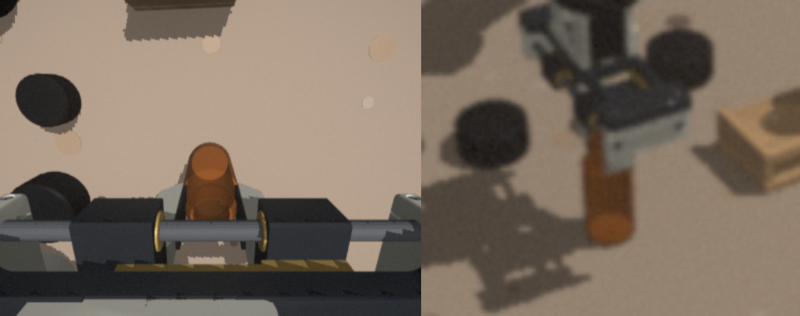

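>>> {"api": "apply_moves", "payload": {
  "motion": "0 0 0 0; 0 0 0 0; 0 0 0 0; 0 0 0 0"
}}

```text
time: 7.1
tool_pos: [647.4, -104.9, 45.3]
tcp_rot: [3.141, 0.0, 1.801]
contact_force: [-2.1, -0.3, 5.2]
grip_width: 34.8
finger_force: 23.9
```

The jar is upright between the pads, so the pads seem compliant. A small lift will test the grip.

>>> {"api": "apply_moves", "payload": {
  "motion": "0 0 -0.005 0; 0 0 -0.01 0; 0 0 -0.015 0; 0 0 -0.02 0; 0 0 -0.02 0; 0 0 -0.02 0; 0 0 0 0; 0 0 0 0"
}}

```text
time: 8.1
tool_pos: [646.9, -104.6, 134.4]
tcp_rot: [-3.141, -0.0, 1.801]
contact_force: [-0.4, -0.2, -2.1]
grip_width: 33.0
finger_force: 27.9
```

Run:
```python
from h import *
np.set_printoptions(precision=1,suppress=True)
T=toolT(); p=bot.capture("wrist"); W=T@p["mount"]; print(T[:3,3])
np.savez("w4.npz",img=p["img"],rz=p["range_z"],W=W,k=[p["fx"],p["fy"],p["cx"],p["cy"]])
d=bot.cut_out(p,"jar")[0]
c=cloud(p,d["pixels"],T@p["mount"]); c=(c-T[:3,3])@T[:3,:3]  # tool frame
for a in range(-70,50,10):
    q=c[(c[:,2]>a)&(c[:,2]<=a+10)]
    if len(q)>5:print(a,len(q),np.percentile(q,2,0),np.percentile(q,98,0))
s=bot.capture("scene"); r=bot.cut_out(s,"jar"); cc=cloud(s,r[0]["pixels"],s["world_from_camera"]); print(r[0]["p"],np.percentile(cc,2,0),np.percentile(cc,98,0))
b=cv2.resize(s["img"][160:260,150:270],(614,512)); a=cv2.resize(p["img"],(683,512))
cv2.imwrite("pics/w4b.png",cv2.resize(np.hstack([a,b]),(800,316)))
```

```text
[ 646.9 -104.6  134.4]
-70 18 [ -2.5 -11.2 -60.9] [ 13.3  14.1 -60. ]
-60 1284 [ -6.5 -14.5 -59.7] [ 16.3  16.7 -50.9]
-50 435 [-12.4 -10.2 -49.7] [ 14.2  12.2 -40.1]
-40 1116 [  4.9 -15.6 -39.8] [ 21.   17.6 -30.8]
-30 519 [-19.7 -17.  -29.7] [ 21.4  18.8 -20.1]
-20 493 [-19.8 -16.9 -19.8] [ 21.4  19.2 -10.2]
-10 334 [-19.9 -17.2  -9.9] [21.3 19.9 -0.3]
0 196 [  9.6 -17.2   0.4] [21.3 20.5  9.6]
10 178 [  9.4 -17.3  10.4] [21.4 20.4 19.8]
20 155 [  8.8 -17.6  20.4] [21.3 20.5 29.7]
30 141 [  9.7 -17.7  30.1] [21.2 19.2 39.9]
40 45 [  9.9 -17.7  40. ] [21.1 17.9 43.8]
0.56 [ 640.5 -126.9   89.2] [672.9 -85.9 187.3]
```

View pics/w4b.png

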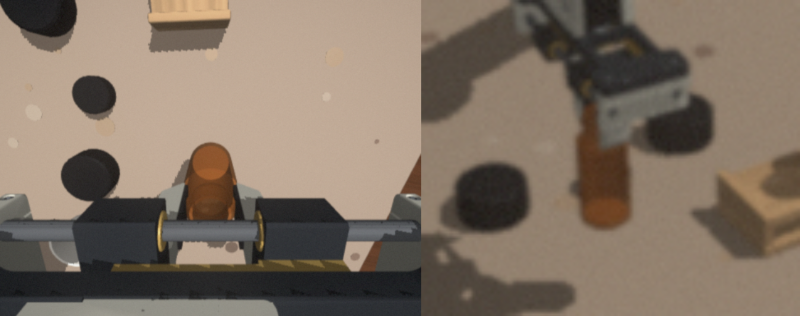

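The jar is held upright, with its rim 60 mm above the TCP and its base about 45 mm below it. I'll go short of the ring and re-measure the ring relative to the jar.

>>> {"api": "apply_moves", "payload": {
  "motion": "0.015 -0.004 -0.004 0; 0.025 -0.004 -0.004 0; 0.03 -0.005 -0.004 0; 0.025 -0.005 -0.004 0; 0.02 -0.004 0 0; 0.015 -0.003 0 0; 0 0 0 0; 0 0 0 0"
}}

```text
time: 9.3
tool_pos: [593.5, 15.5, 150.7]
tcp_rot: [-3.142, 0.0, 1.801]
contact_force: [0.3, 0.0, -1.1]
grip_width: 32.6
finger_force: 28.0
```

```bash
cat > r.py <<'E'
from h import *
np.set_printoptions(precision=1,suppress=True)
T=toolT(); p=bot.capture("wrist"); W=T@p["mount"]; Wi=np.linalg.inv(W); print(T[:3,3])
s=4; X,Y=np.meshgrid(np.arange(530,630,1/s),np.arange(25,125,1/s)); P=np.stack([X,Y,0*X+40],-1)@Wi[:3,:3].T+Wi[:3,3]
u=(P[...,0]/P[...,2]*p["fx"]+p["cx"]).astype(np.float32); v=(P[...,1]/P[...,2]*p["fy"]+p["cy"]).astype(np.float32)
a=cv2.remap(p["img"],u,v,cv2.INTER_CUBIC); z=cv2.remap(p["range_z"],u,v,cv2.INTER_NEAREST)
dz=z-P[...,2]; print("board offset",np.median(dz[np.abs(dz)<5]))
m=((dz>6)&(dz<45)).astype(np.uint8)
m=cv2.morphologyEx(m,cv2.MORPH_OPEN,np.ones((5,5)))
for c in cv2.findContours(m,cv2.RETR_EXTERNAL,cv2.CHAIN_APPROX_NONE)[0]:
    if cv2.contourArea(c)>4000:
        (x,y),r=cv2.minEnclosingCircle(c); e=cv2.fitEllipse(c); print("enc",530+x/s,25+y/s,"dia",2*r/s,"ell",530+e[0][0]/s,25+e[0][1]/s,np.array(e[1])/s)
d=bot.cut_out(p,"jar")
if d:
    c=cloud(p,d[0]["pixels"],W); c=(c-T[:3,3])@T[:3,:3]
    for lo,hi in((-62,-56),(-30,-10),(10,40)):
        q=c[(c[:,2]>lo)&(c[:,2]<=hi)]
        if len(q)>5:print(lo,np.percentile(q,1,0),np.percentile(q,99,0))
cv2.imwrite("pics/r.png",np.hstack([a,cv2.cvtColor(np.clip(dz*6+60,0,255).astype(np.uint8),cv2.COLOR_GRAY2BGR)]))
go(579.5,75.4,100)
E
python3 r.py
```

```text
[593.5  15.5 150.7]
board offset -0.48591459982924334
enc 580.2868843078613 76.57190704345703 dia 47.569908142089844 ell 580.2786102294922 76.6909065246582 [46.4 46.5]
enc 619.25 87.5 dia 77.4032211303711 ell 621.6515960693359 107.04202270507812 [17.2 92.8]
enc 539.625 66.25 dia 84.71612548828125 ell 538.4938526153564 44.88417625427246 [ 18.1 102.3]
-62 [ -3.9 -13.2 -60.3] [ 14.6  15.3 -56. ]
-30 [-19.8 -17.7 -29.6] [ 21.5  20.3 -10.2]
10 [  8.9 -18.2  10.2] [21.4 20.3 39.7]
from [593.5  15.3 150.7] shift m [0.1 0.  0.1] yaw 1.8005
```

View pics/r.png

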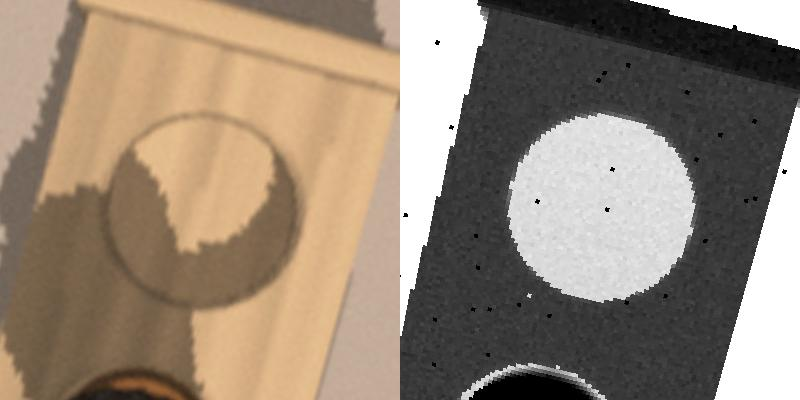

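The ring is at (580.4, 77.0), so I move 63 mm along tool x and start down.

>>> {"api": "apply_moves", "payload": {
  "motion": "0.0155 0 0 0; 0.02 0 0 0; 0.016 0 0.01 0; 0.0115 0 0.015 0; 0 0 0.015 0; 0 0 0.014 0; 0 0 0 0; 0 0 0 0"
}}

```text
time: 10.4
tool_pos: [579.3, 76.9, 97.1]
tcp_rot: [3.141, 0.0, 1.801]
contact_force: [-0.7, 0.6, -1.2]
grip_width: 32.6
finger_force: 28.0
```

```bash
python3 r.py
python3 - <<'E'
from h import *
p=bot.capture("wrist"); s=bot.capture("scene")
b=cv2.resize(s["img"][160:240,220:316],(614,512)); a=cv2.resize(p["img"],(683,512))
cv2.imwrite("pics/w5b.png",cv2.resize(np.hstack([a,b]),(800,316)))
E
```

```text
[579.3  76.9  97.1]
board offset -0.5849629626610238
enc 619.375 88.75 dia 74.93043518066406 ell 621.7643280029297 107.30607604980469 [16.9 91.3]
enc 532.5 65.25 dia 80.65518188476562 ell 537.2215166091919 51.8693904876709 [17.7 87.6]
-62 [ -4.1 -13.2 -60.2] [ 14.3  15.4 -56.1]
-30 [-20.  -18.3 -29.7] [ 21.5  20.2 -10.3]
10 [  8.3 -18.5  10.3] [21.4 20.6 39.5]
from [579.4  77.1  97.5] shift m [-0. -0. -0.] yaw 1.8009
```

View pics/w5b.png

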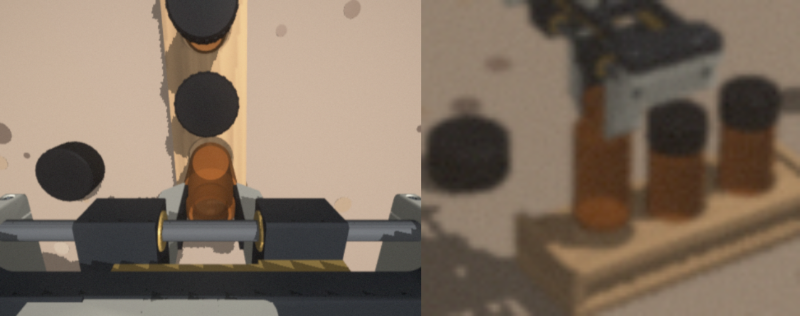

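The jar hangs over the ring in line with it. I'll descend gently.

>>> {"api": "apply_moves", "payload": {
  "motion": "0 0 0.004 0; 0 0 0.004 0; 0 0 0.004 0; 0 0 0.004 0; 0 0 0.003 0; 0 0 0 0"
}}

```text
time: 11.35
tool_pos: [578.7, 77.4, 77.6]
tcp_rot: [-3.141, -0.0, 1.801]
contact_force: [-0.2, 0.9, -0.6]
grip_width: 32.3
finger_force: 28.0
```

>>> {"api": "apply_moves", "payload": {
  "motion": "0 0 0.004 0; 0 0 0.004 0; 0 0 0.004 0; 0 0 0.003 0; 0 0 0.002 0; 0 0 0.002 0; 0 0 0 0; 0 0 0 0"
}}

```text
time: 12.35
tool_pos: [578.9, 77.4, 59.0]
tcp_rot: [3.141, 0.0, 1.801]
contact_force: [0.3, 0.1, -1.7]
grip_width: 32.6
finger_force: 28.0
```

>>> {"api": "apply_moves", "payload": {
  "motion": "0 0 0.001 0; 0 0 0.001 0; 0 0 0.0005 0; 0 0 0 0; 0 0 0 0"
}}

```text
time: 12.98
tool_pos: [579.4, 77.3, 58.3]
tcp_rot: [3.14, 0.001, 1.802]
contact_force: [-3.3, -0.5, 11.2]
grip_width: 32.9
finger_force: 30.4
```

Base contact comes at about the right height. I'll release and rise.

>>> {"api": "apply_moves", "payload": {
  "motion": "0 0 0 0; 0 0 0 0; 0 0 0 0; 0 0 0 0; 0 0 0 0; 0 0 0 0; 0 0 0 0; 0 0 0 0",
  "fingers": 1
}}

```text
time: 13.98
tool_pos: [578.8, 77.4, 56.4]
tcp_rot: [-3.142, 0.0, 1.801]
contact_force: [-0.3, -0.3, -1.1]
grip_width: 91.8
finger_force: 0.0
```

>>> {"api": "apply_moves", "payload": {
  "motion": "0 0 -0.01 0; 0 0 -0.02 0; 0 0 -0.03 0; 0 0 -0.04 0; 0 0 -0.04 0; -0.03 0 -0.03 0; 0 0 0 0; 0 0 0 0"
}}

```text
time: 14.98
tool_pos: [585.1, 48.6, 225.8]
tcp_rot: [-3.141, -0.001, 1.801]
contact_force: [-0.9, 0.5, 0.2]
grip_width: 92.0
finger_force: 0.0
```

```bash
cat > j.py <<'E'
from h import *
from scipy.optimize import least_squares
np.set_printoptions(precision=2,suppress=True)
T=toolT(); p=bot.capture("wrist"); W=T@p["mount"]; print(T[:3,3])
c=cloud(p,np.ones(p["range_z"].shape,bool),W)
g=c[(np.hypot(c[:,0]-580.4,c[:,1]-77)<30)]
print("rim z",np.percentile(g[:,2],[90,99,99.8]))
def fit(q,r): 
    f=least_squares(lambda a:np.hypot(q[:,0]-a[0],q[:,1]-a[1])-r,[580,77],loss="soft_l1"); return f.x,np.median(abs(f.fun))
for lo,hi,r in((45,88,22),(111,115,0),(115.5,120,0)):
    q=g[(g[:,2]>lo)&(g[:,2]<hi)]
    if len(q)>20: print(lo,hi,len(q),"lo",np.percentile(q,1,0),"hi",np.percentile(q,99,0), fit(q,r) if r else "")
for n in ("jar","cap"):
  for d in bot.cut_out(p,n)[:3]:
    q=cloud(p,d["pixels"],W); print(n,d["p"],np.percentile(q,1,0),np.percentile(q,99,0))
cv2.imwrite("pics/j.png",p["img"])
go(487.2,-76.6,150)
E
python3 j.py
```

```text
[585.09  48.56 225.81]
rim z [372.72 375.06 375.57]
45 88 132 lo [560.1   57.59  45.73] hi [594.74  98.62  86.73] (array([580.34,  77.08]), np.float64(0.5772421344167142))
111 115 193 lo [564.03  60.69 111.04] hi [596.65  93.38 114.96] 
115.5 120 179 lo [566.21  63.26 115.57] hi [593.81  90.71 119.1 ] 
jar 0.56 [560.68  57.8   16.12] [600.59  98.41 118.58]
cap 0.9 [466.22 -88.64   2.46] [532.91  47.63 261.39]
cap 0.67 [388.83 -17.32   3.35] [452.92  47.08  37.1 ]
cap 0.65 [ 487.66 -242.44   -0.2 ] [555.16  67.01 344.  ]
from [584.9  48.9 225.2] shift m [-0.1  -0.12  0.08] yaw 1.8021
```

View pics/j.png

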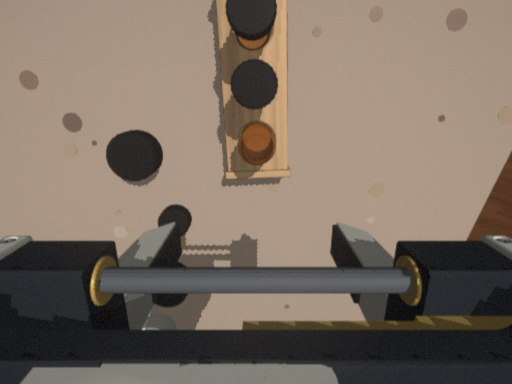

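The jar stands upright in the ring at (256,143), with its mouth centre at about (580.2, 77.0) and its rim at about 117 mm. Next is the small cap.

>>> {"api": "apply_moves", "payload": {
  "motion": "-0.015 -0.02 0.01 0; -0.025 -0.03 0.02 0; -0.025 -0.03 0.02 0; -0.02 -0.025 0.02 0; -0.0146 -0.019 0.015 0; 0 0 0.005 0; 0 0 0 0; 0 0 0 0"
}}

```text
time: 16.12
tool_pos: [488.6, -76.4, 136.8]
tcp_rot: [3.141, 0.0, 1.803]
contact_force: [0.4, 0.0, -0.3]
grip_width: 91.9
finger_force: 0.0
```

```bash
cat > c.py <<'E'
from h import *
np.set_printoptions(precision=2,suppress=True)
T=toolT(); p=bot.capture("wrist"); W=T@p["mount"]; print(T[:3,3])
c=cloud(p,np.ones(p["range_z"].shape,bool),W)
g=c[(np.hypot(c[:,0]-487,c[:,1]+77)<32)&(c[:,2]<35)]
t=g[(g[:,2]>20)]
print("top",len(t),np.percentile(t,1,0),np.percentile(t,99,0),"circ",cv2.minEnclosingCircle(t[:,:2].astype(np.float32)),t.mean(0))
print("z",np.median(t[:,2]))
go(487.2,-76.6,5)
E
python3 c.py
```

```text
[488.58 -76.44 136.78]
top 1361 [465.5  -97.43  21.  ] [508.93 -54.2   26.06] circ ((487.1877746582031, -76.54502868652344), 23.69914436340332) [487.09 -75.52  24.41]
z 24.498180709721225
from [488.5 -76.5 136.8] shift m [ 0.   -0.    0.13] yaw 1.8026
```

>>> {"api": "apply_moves", "payload": {
  "motion": "0 -0.0015 0.025 0; 0 0 0.03 0; 0 0 0.03 0; 0 0 0.025 0; 0 0 0.015 0; 0 0 0.006 0; 0 0 0 0; 0 0 0 0"
}}

```text
time: 17.18
tool_pos: [487.0, -77.6, 6.2]
tcp_rot: [3.14, 0.001, 1.802]
contact_force: [1.0, -0.7, -0.5]
grip_width: 91.7
finger_force: 0.0
```

>>> {"api": "apply_moves", "payload": {
  "motion": "0 0 0 0; 0 0 0 0; 0 0 0 0; 0 0 0 0; 0 0 0 0; 0 0 0 0; 0 0 0 0; 0 0 0 0",
  "fingers": -1
}}

```text
time: 18.18
tool_pos: [486.3, -77.5, 5.4]
tcp_rot: [-3.142, 0.0, 1.801]
contact_force: [-0.5, -0.4, 0.0]
grip_width: 16.8
finger_force: 0.0
```

>>> {"api": "apply_moves", "payload": {
  "motion": "0 0 -0.01 0; 0 0 -0.02 0; 0 0 -0.03 0; 0 0 -0.04 0; 0 0 -0.04 0; 0 0 -0.03 0; 0 0 0 0; 0 0 0 0"
}}

```text
time: 19.18
tool_pos: [485.7, -77.3, 175.0]
tcp_rot: [-3.141, -0.0, 1.801]
contact_force: [0.8, 0.3, -0.1]
grip_width: -0.1
finger_force: 0.0
```

```bash
cat > k.py <<'E'
from h import *
np.set_printoptions(precision=2,suppress=True)
o=bot.get_obs(); print(o["grip_width"],o["finger_force"],o["contact_force"])
T=toolT(); p=bot.capture("wrist"); W=T@p["mount"]; print(T[:3,3])
c=cloud(p,np.ones(p["range_z"].shape,bool),p["mount"])  # tool frame
g=c[(np.hypot(c[:,0],c[:,1])<32)&(c[:,2]>-40)&(c[:,2]<30)]
print(np.histogram(g[:,2],bins=np.arange(-40,32,4)))
for lo,hi in((-24,-16),):
    t=g[(g[:,2]>lo)&(g[:,2]<hi)&(abs(g[:,1])<16)]
    if len(t)>9:print(lo,len(t),np.percentile(t,[1,99],axis=0),np.polyfit(t[:,0],t[:,2],1),np.polyfit(t[:,1],t[:,2],1))
for d in bot.cut_out(p,"cap")[:3]:
    q=cloud(p,d["pixels"],p["mount"]); print(d["p"],np.array(d["point"]),np.percentile(q,[1,50,99],axis=0))
go(580.2,77,200)
E
python3 k.py
```

```text
-0.06340754453400738 0.0 [ 0.83  0.28 -0.06]
[485.75 -77.25 175.  ]
(array([55,  3,  0,  0,  0,  0,  0,  0,  0,  0,  0,  0,  0,  0,  0,  0,  0]), array([-40, -36, -32, -28, -24, -20, -16, -12,  -8,  -4,   0,   4,   8,
        12,  16,  20,  24,  28]))
0.97 [215.7  79.3] [[ 71.68 -81.13 138.  ]
 [104.09 -43.65 139.87]
 [135.52 -11.45 175.05]]
0.86 [235.1 224.8] [[-97.71 -48.88 -38.72]
 [-77.45 -25.7  158.3 ]
 [ 11.62   3.12 174.84]]
0.65 [254.9 165.3] [[-21.28 -20.36 148.63]
 [  2.15   1.69 150.5 ]
 [ 23.19  24.34 174.08]]
from [485.5 -77.2 174.3] shift m [ 0.13  0.13 -0.03] yaw 1.8014
```

The fingers closed completely above the cap, and the cap has not moved. So the real fingertips end higher than the stated TCP. I'll measure them in depth.

Run:
```python
from h import *
np.set_printoptions(precision=1,suppress=True,linewidth=160)
p=bot.capture("wrist"); rz=p["range_z"]; M=p["mount"]
v,u=np.mgrid[0:384,0:512]; z=rz
C=np.stack([(u-p["cx"])/p["fx"]*z,(v-p["cy"])/p["fy"]*z,z],-1)@M[:3,:3].T+M[:3,3]
for r in range(190,300,8): print(r,[tuple(C[r,c].round(0).astype(int)) if rz[r,c]>0 else 0 for c in (200,225,245,256,267,290,310)])
m=(rz>0)&(C[...,2]<60)&(C[...,2]>-120)
f=C[m]; print(len(f),"lowest tool z",np.sort(f[:,2])[-10:])
q=f[f[:,2]>-60]; print(np.histogram(q[:,2],bins=np.arange(-60,20,5)),np.percentile(q,[1,99],axis=0))
np.savez("w6.npz",img=p["img"],rz=rz)
```

```text
190 [(np.int64(-37), np.int64(-73), np.int64(174)), (np.int64(-37), np.int64(-40), np.int64(174)), (np.int64(-37), np.int64(-13), np.int64(175)), (np.int64(-36), np.int64(2), np.int64(173)), (np.int64(-37), np.int64(17), np.int64(174)), (np.int64(-36), np.int64(47), np.int64(173)), (np.int64(-36), np.int64(74), np.int64(173))]
198 [(np.int64(-48), np.int64(-74), np.int64(173)), (np.int64(-48), np.int64(-40), np.int64(174)), (np.int64(-48), np.int64(-13), np.int64(172)), (np.int64(-48), np.int64(2), np.int64(173)), (np.int64(-48), np.int64(17), np.int64(173)), (np.int64(-48), np.int64(48), np.int64(174)), (np.int64(-47), np.int64(75), np.int64(172))]
206 [(np.int64(-60), np.int64(-75), np.int64(174)), (np.int64(-59), np.int64(-40), np.int64(173)), (np.int64(-60), np.int64(-13), np.int64(174)), (np.int64(-60), np.int64(2), np.int64(175)), (np.int64(-59), np.int64(17), np.int64(173)), (np.int64(-59), np.int64(48), np.int64(173)), (np.int64(-59), np.int64(75), np.int64(173))]
214 [(np.int64(-71), np.int64(-75), np.int64(173)), (np.int64(-71), np.int64(-41), np.int64(173)), (np.int64(-71)
[... 3061 characters left out ...]
nt64(33), np.int64(11), np.int64(-126)), (np.int64(32), np.int64(16), np.int64(-125))]
294 [(np.int64(30), np.int64(-15), np.int64(-125)), (np.int64(30), np.int64(-7), np.int64(-126)), (np.int64(30), np.int64(-2), np.int64(-125)), (np.int64(-3), np.int64(1), np.int64(-83)), (np.int64(31), np.int64(4), np.int64(-126)), (np.int64(30), np.int64(11), np.int64(-126)), (np.int64(30), np.int64(16), np.int64(-126))]
19330 lowest tool z [59.9 59.9 59.9 59.9 59.9 59.9 59.9 60.  60.  60. ]
(array([232, 274, 216, 128,  62,   0,   0,   0,   0,   0,   0,   0,   0,   0,   0]), array([-60, -55, -50, -45, -40, -35, -30, -25, -20, -15, -10,  -5,   0,   5,  10,  15])) [[  9.7 -15.  -59.4]
 [141.5 140.3  59.9]]
```

The real fingertips end about 36 mm short of the stated TCP (tool z ≈ −36). The jar grip was therefore on the neck bead. I'll regrip the cap with that offset.

>>> {"api": "apply_moves", "payload": {
  "motion": "0 0 0 0; 0 0 0.01 0; 0 0 0.02 0; 0 0 0.03 0; 0 0 0.03 0; 0 0 0.03 0; 0 0 0.02 0; 0 0 0.01 0",
  "fingers": 1
}}

```text
time: 20.32
tool_pos: [485.3, -77.2, 23.8]
tcp_rot: [-3.139, -0.001, 1.801]
contact_force: [0.9, 0.1, -0.1]
grip_width: 75.8
finger_force: 0.0
```

Run:
```python
from h import *
np.set_printoptions(precision=1,suppress=True)
d=np.load("w6.npz"); p=bot.capture("wrist"); M=p["mount"]; rz=d["rz"]
v,u=np.mgrid[0:384,0:512]; C=np.stack([(u-p["cx"])/p["fx"]*rz,(v-p["cy"])/p["fy"]*rz,rz],-1)@M[:3,:3].T+M[:3,3]
m=(rz>0)&(abs(C[...,0])<14)&(abs(C[...,1])<25)&(C[...,2]<-20); f=C[m]; f=f[np.argsort(-f[:,2])]; print(f[:6],f[:60].mean(0)); q=f[f[:,2]>-60]; print(np.percentile(q,[1,99],axis=0))
o=bot.get_obs(); print(o["tool_pos"],o["grip_width"])
T=toolT(); c=cloud(p,np.ones(rz.shape,bool),T@M); t=c[(np.hypot(c[:,0]-487,c[:,1]+77)<32)&(c[:,2]>20)&(c[:,2]<30)]; print(len(t),cv2.minEnclosingCircle(t[:,:2].astype(np.float32)),np.median(t[:,2]))
```

```text
[[ 11.    5.  -35.9]
 [ 11.1  -1.6 -36.1]
 [  9.9   3.2 -36.4]
 [ 10.   -1.  -36.5]
 [ 10.1   2.6 -36.7]
 [ 10.1   1.4 -36.7]] [ 10.9   0.8 -38.3]
[[  9.6 -15.4 -59.5]
 [ 12.2  17.5 -36.9]]
[485.1 -77.1  23.3] 80.02073894011038
2983 ((486.9776611328125, -76.16987609863281), 23.75105857849121) 23.992718348336467
```

>>> {"api": "apply_moves", "payload": {
  "motion": "0 0.0005 0 0; 0.0005 0 0.01 0; 0 0 0.012 0; 0 0 0.012 0; 0 0 0.01 0; 0 0 0.006 0; 0 0 0 0; 0 0 0 0"
}}

```text
time: 21.38
tool_pos: [486.9, -76.9, -24.4]
tcp_rot: [3.141, 0.0, 1.801]
contact_force: [-0.3, -0.6, -0.0]
grip_width: 92.2
finger_force: 0.0
```

>>> {"api": "apply_moves", "payload": {
  "motion": "0 0 0.003 0; 0 0 0.002 0; 0 0 0 0; 0 0 0 0"
}}

```text
time: 21.88
tool_pos: [486.7, -76.9, -29.6]
tcp_rot: [3.142, 0.0, 1.801]
contact_force: [0.0, 0.2, 0.3]
grip_width: 91.6
finger_force: 0.0
```

>>> {"api": "apply_moves", "payload": {
  "motion": "0 0 0 0; 0 0 0 0; 0 0 0 0; 0 0 0 0; 0 0 0 0; 0 0 0 0; 0 0 0 0; 0 0 0 0",
  "fingers": -1
}}

```text
time: 22.88
tool_pos: [486.6, -76.8, -29.6]
tcp_rot: [-3.142, 0.0, 1.801]
contact_force: [0.3, -0.4, -0.1]
grip_width: 45.9
finger_force: 30.0
```

The cap is gripped at 46 mm width. I'll lift it and check.

>>> {"api": "apply_moves", "payload": {
  "motion": "0 0 -0.01 0; 0 0 -0.025 0; 0 0 -0.04 0; 0 0 -0.04 0; 0 0 -0.035 0; 0 0 -0.02 0; 0 0 0 0; 0 0 0 0"
}}

```text
time: 23.88
tool_pos: [486.0, -76.6, 139.7]
tcp_rot: [-3.141, -0.001, 1.801]
contact_force: [0.6, -0.8, -0.9]
grip_width: 45.8
finger_force: 30.0
```

```bash
cat > k.py <<'E'
from h import *
np.set_printoptions(precision=2,suppress=True)
o=bot.get_obs(); print(o["grip_width"],o["finger_force"],o["contact_force"])
T=toolT(); p=bot.capture("wrist"); print(T[:3,3]); M=p["mount"]
c=cloud(p,np.ones(p["range_z"].shape,bool),M)  # tool frame
g=c[(np.hypot(c[:,0],c[:,1])<34)&(c[:,2]>-62)&(c[:,2]<-20)]
print(np.histogram(g[:,2],bins=np.arange(-62,-18,4)))
t=g[(abs(g[:,1])<20)&(abs(g[:,2]+53.6)<5)]
for i in range(2):
    A=np.c_[t[:,:2],np.ones(len(t))]; s=np.linalg.lstsq(A,t[:,2],rcond=None)[0]; t=t[abs(A@s-t[:,2])<1.5]
print("plane",s,len(t),np.percentile(t,[1,99],axis=0))
q=g[(g[:,2]>-50)&(abs(g[:,1])<18)&(g[:,0]>10)]
for a in (-50,-42,-34):
    r=q[(q[:,2]>a)&(q[:,2]<a+8)]
    if len(r)>15:
        M2=np.c_[r[:,1]**2*0+1]; from scipy.optimize import least_squares
        f=least_squares(lambda w:np.hypot(r[:,0]-w[0],r[:,1]-w[1])-23.5,[0,0],loss="soft_l1"); print(a,len(r),f.x,np.median(abs(f.fun)))
W=T@M; c=cloud(p,np.ones(p["range_z"].shape,bool),W)
g=c[(np.hypot(c[:,0]-580.3,c[:,1]-77)<30)]
for lo,hi in((108,114.5),(115,121)):
    q=g[(g[:,2]>lo)&(g[:,2]<hi)]
    if len(q)>20: print("jar",lo,len(q),np.percentile(q,[1,99],axis=0).mean(0),np.percentile(q,[1,99],axis=0))
go(580.2,77,140)
E
python3 k.py
```

```text
45.80113167581526 29.999751043505967 [ 0.57 -0.8  -0.94]
[486.04 -76.64 139.73]
(array([ 192, 2203, 1958,  323,  297,  258,  200,  110,    3,    0]), array([-62, -58, -54, -50, -46, -42, -38, -34, -30, -26, -22]))
plane [  0.02  -0.   -54.17] 3274 [[ -6.76 -19.4  -55.29]
 [ 22.82  19.45 -52.56]]
-50 321 [0.21 1.05] 0.27760006369701173
-42 282 [0.18 1.05] 0.2704368564973194
-34 98 [0.09 1.01] 0.1878087457256843
jar 108 834 [578.51  76.41 111.4 ] [[563.12  60.02 108.37]
 [593.9   92.79 114.43]]
jar 115 675 [579.79  76.51 117.03] [[565.98  62.92 115.05]
 [593.6   90.11 119.02]]
from [485.9 -76.6 139.4] shift m [ 0.13  0.13 -0.  ] yaw 1.8014
```

>>> {"api": "apply_moves", "payload": {
  "motion": "0.008 0.015 0 0; 0.013 0.025 0 0; 0.015 0.028 0 0; 0.014 0.025 0 0; 0.01 0.02 0 0; 0.007 0.0128 0 0; 0 0 0 0; 0 0 0 0"
}}

```text
time: 24.92
tool_pos: [593.3, 16.9, 140.1]
tcp_rot: [-3.141, 0.0, 1.801]
contact_force: [0.0, 1.0, -0.1]
grip_width: 46.1
finger_force: 30.0
```

```bash
python3 k.py
python3 - <<'E'
from h import *
T=toolT(); go(579.2,76.5,90); print((T[:3,:3].T@(np.array([579.2,76.5,90])-T[:3,3])).round(2))
E
```

```text
46.103302736747615 29.999870317988098 [ 0.01  0.97 -0.15]
[593.32  16.89 140.09]
(array([ 194, 2095, 2055,  323,  299,  273,  186,  109,    2,    0]), array([-62, -58, -54, -50, -46, -42, -38, -34, -30, -26, -22]))
plane [  0.02  -0.   -54.14] 3263 [[ -6.9  -19.35 -55.2 ]
 [ 22.74  19.48 -52.54]]
-50 326 [0.22 1.05] 0.28900805562613563
-42 284 [0.19 1.01] 0.2869259787723948
-34 96 [0.05 1.1 ] 0.20331261467158512
jar 108 471 [580.3   77.03 111.43] [[563.4   60.23 108.45]
 [597.2   93.83 114.41]]
jar 115 408 [580.12  77.04 117.05] [[566.22  63.21 115.17]
 [594.01  90.86 118.94]]
from [593.3  16.7 140.3] shift m [0.06 0.   0.  ] yaw 1.8009
from [593.3  16.7 140.3] shift m [ 0.0614 -0.0001  0.0503] yaw 1.8009
[61.43 -0.09 50.31]
```

>>> {"api": "apply_moves", "payload": {
  "motion": "0.015 0 0 0; 0.02 0 0 0; 0.016 0 0.005 0; 0.0105 0 0.01 0; 0 0 0.015 0; 0 0 0.012 0; 0 0 0.004 0; 0 0 0 0"
}}

```text
time: 25.98
tool_pos: [579.7, 76.6, 94.0]
tcp_rot: [-3.141, -0.0, 1.801]
contact_force: [0.1, 0.2, -0.4]
grip_width: 46.3
finger_force: 30.0
```

>>> {"api": "apply_moves", "payload": {
  "motion": "0 0 0.003 0; 0 0 0.003 0; 0 0 0.003 0; 0 0 0 0"
}}

```text
time: 26.48
tool_pos: [579.6, 77.0, 85.1]
tcp_rot: [-3.141, -0.0, 1.801]
contact_force: [0.9, 1.3, 0.0]
grip_width: 46.2
finger_force: 30.0
```

>>> {"api": "apply_moves", "payload": {
  "motion": "0 0 0.002 0; 0 0 0.002 0; 0 0 0.002 0; 0 0 0.0015 0; 0 0 0 0"
}}

```text
time: 27.1
tool_pos: [579.7, 77.0, 77.7]
tcp_rot: [-3.141, 0.0, 1.801]
contact_force: [0.1, 1.1, 0.2]
grip_width: 46.4
finger_force: 30.0
```

>>> {"api": "apply_moves", "payload": {
  "motion": "0 0 0.0015 0; 0 0 0.001 0; 0 0 0 0; 0 0 0 0"
}}

```text
time: 27.6
tool_pos: [579.9, 76.9, 75.6]
tcp_rot: [3.141, 0.0, 1.801]
contact_force: [-0.9, -1.3, 2.8]
grip_width: 46.3
finger_force: 30.0
```

Lugs are on the bead, with first contact at 2.8 N. The fixed 30 N grip is below the 40 N the task calls for. I'll let go here, before the click, and press from above with shut fingertips.

>>> {"api": "apply_moves", "payload": {
  "motion": "0 0 0 0; 0 0 0 0; 0 0 0 0; 0 0 0 0; 0 0 0 0; 0 0 0 0; 0 0 0 0; 0 0 0 0",
  "fingers": 1
}}

```text
time: 28.6
tool_pos: [579.8, 77.0, 75.4]
tcp_rot: [3.142, 0.0, 1.801]
contact_force: [-0.6, -0.9, 0.6]
grip_width: 91.6
finger_force: 0.0
```

>>> {"api": "apply_moves", "payload": {
  "motion": "0 0 -0.003 0; 0 0 -0.008 0; 0 0 -0.015 0; 0 0 -0.02 0; 0 0 -0.02 0; 0 0 -0.01 0; 0 0 0 0; 0 0 0 0"
}}

```text
time: 29.6
tool_pos: [579.3, 77.0, 150.8]
tcp_rot: [-3.14, -0.0, 1.801]
contact_force: [0.0, -0.9, -0.4]
grip_width: 91.7
finger_force: 0.0
```

>>> {"api": "apply_moves", "payload": {
  "motion": "0 0 0 0; 0 0 0 0; 0 0 0 0; 0 0 0 0; 0 0 0 0; 0 0 0 0; 0 0 0 0; 0 0 0 0",
  "fingers": -1
}}

```text
time: 30.6
tool_pos: [579.8, 77.0, 151.4]
tcp_rot: [3.142, 0.0, 1.801]
contact_force: [0.0, -0.1, -0.4]
grip_width: 16.1
finger_force: 0.0
```

```bash
cat > m.py <<'E'
from h import *
np.set_printoptions(precision=2,suppress=True)
o=bot.get_obs(); print(o["grip_width"])
T=toolT(); p=bot.capture("wrist"); W=T@p["mount"]; print(T[:3,3])
c=cloud(p,np.ones(p["range_z"].shape,bool),W)
t=c[(np.hypot(c[:,0]-580.2,c[:,1]-77)<30)&(c[:,2]>115)&(c[:,2]<136)]
print(len(t),np.percentile(t,[1,50,99],axis=0))
m=np.median(t[:,2])
t=t[abs(t[:,2]-m)<6]
for i in range(4):
    A=np.c_[t[:,:2]-[580.2,77],np.ones(len(t))]; s=np.linalg.lstsq(A,t[:,2],rcond=None)[0]; t=t[abs(A@s-t[:,2])<1.2]
print("plane tilt,z",s,len(t),cv2.minEnclosingCircle(t[:,:2].astype(np.float32)))
E
python3 m.py
```

```text
16.139961177813078
[579.78  77.04 151.4 ]
2648 [[558.15  56.39 117.05]
 [579.76  80.09 130.17]
 [601.9  100.04 131.73]]
plane tilt,z [  0.    -0.01 130.23] 2139 ((580.3259887695312, 77.474609375), 22.987871170043945)
```

The cap sits level and centred on the bead, with its top at 130 mm. Now I press from above.

>>> {"api": "apply_moves", "payload": {
  "motion": "0 0 0.005 0; 0 0 0.01 0; 0 0 0.012 0; 0 0 0.01 0; 0 0 0.008 0; 0 0 0.005 0; 0 0 0 0; 0 0 0 0"
}}

```text
time: 31.65
tool_pos: [580.0, 77.0, 101.7]
tcp_rot: [3.141, 0.0, 1.801]
contact_force: [-0.2, -0.4, -0.1]
grip_width: 0.4
finger_force: 0.0
```

>>> {"api": "apply_moves", "payload": {
  "motion": "0 0 0.002 0; 0 0 0.002 0; 0 0 0.002 0; 0 0 0.001 0; 0 0 0 0"
}}

```text
time: 32.28
tool_pos: [579.8, 77.0, 94.3]
tcp_rot: [-3.142, 0.0, 1.801]
contact_force: [-0.2, -0.2, 0.2]
grip_width: 0.3
finger_force: 0.0
```

>>> {"api": "apply_moves", "payload": {
  "motion": "0 0 0.001 0; 0 0 0.001 0; 0 0 0.001 0; 0 0 0 0"
}}

```text
time: 32.78
tool_pos: [580.5, 77.1, 92.4]
tcp_rot: [3.139, 0.001, 1.801]
contact_force: [-0.0, 0.9, 7.4]
grip_width: 0.3
finger_force: 3.1
```

>>> {"api": "apply_moves", "payload": {
  "motion": "0 0 0.001 0; 0 0 0.001 0; 0 0 0.001 0; 0 0 0 0"
}}

```text
time: 33.28
tool_pos: [579.4, 77.0, 88.0]
tcp_rot: [-3.141, -0.0, 1.801]
contact_force: [-0.2, 0.7, -0.3]
grip_width: 0.5
finger_force: 0.0
```

The push peaked and then fell to zero, so it has clicked. I keep going down to the solid stop.

>>> {"api": "apply_moves", "payload": {
  "motion": "0 0 0.0015 0; 0 0 0.0015 0; 0 0 0.001 0; 0 0 0 0"
}}

```text
time: 33.78
tool_pos: [580.2, 77.0, 85.2]
tcp_rot: [3.14, 0.0, 1.801]
contact_force: [-0.6, 0.9, 6.8]
grip_width: 0.4
finger_force: 3.0
```

>>> {"api": "apply_moves", "payload": {
  "motion": "0 0 0.001 0; 0 0 0.001 0; 0 0 0 0; 0 0 0 0"
}}

```text
time: 34.28
tool_pos: [581.4, 77.1, 85.2]
tcp_rot: [3.137, 0.001, 1.802]
contact_force: [-3.5, 0.0, 16.8]
grip_width: 0.4
finger_force: 8.2
```

>>> {"api": "apply_moves", "payload": {
  "motion": "0 0 0.001 0; 0 0 0.001 0; 0 0 0.001 0; 0 0 0 0; 0 0 0 0"
}}

```text
time: 34.9
tool_pos: [583.3, 77.2, 85.2]
tcp_rot: [3.131, 0.002, 1.802]
contact_force: [-5.2, 0.7, 31.5]
grip_width: 0.3
finger_force: 15.7
```

```bash
python3 m.py
python3 - <<'E'
from h import *
np.set_printoptions(precision=1,suppress=True)
p=bot.capture("top")
for t in ["spice_mid","ramekin","pepper_mill","cap"]:
    for d in bot.cut_out(p,t)[:2]:
        c=cloud(p,d["pixels"],p["world_from_camera"]); print(t,round(d["p"],2),np.percentile(c,2,0),np.percentile(c,98,0))
o=bot.get_obs(); print(o["time"],o["contact_force"])
E
```

```text
0.3387151019333583
[583.35  77.19  85.23]
2058 [[561.04  74.28 115.51]
 [579.91  90.39 121.38]
 [604.51 100.58 135.49]]
plane tilt,z [ -0.02  -0.04 121.67] 1148 ((583.2424926757812, 79.55986022949219), 22.63022232055664)
spice_mid 0.48 [545.4 115.7  -0.2] [608.5 172.9 125.3]
ramekin 0.88 [ 454.6 -325.8    1.1] [ 518.4 -260.9   43.3]
pepper_mill 0.93 [382.7 359.9   6.7] [424.  398.9 151.1]
cap 0.88 [ 459.3 -217.5    9.1] [ 520.8 -155.7   37.8]
cap 0.74 [383.  -19.7   0.8] [435.2  11.1  38.6]
35.2 [-4.9 -0.5 31.5]
```

The cap top is at 121 mm, which is home, with a steady 31 N push, and the ramekin and pepper mill have not moved. Handing in.

```bash
python3 -c "
from plant import bot
print(bot.close_job())"
```

```text
the job is handed in; nothing more can be done
None
```

The jar stands in the free ring on the base board with its cap clicked home, and I handed the job in at about 35 s with the shut fingertips still pushing down on the cap at about 31 N.

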